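# Switch on the microscope control box and trigger the shutter

## Robot

A 7-joint arm with a two-finger parallel gripper is mounted at the origin on a cart in front of the work surface, level with it; the furniture and walls round the work are solid. World frame = base frame: x ahead of the robot, y to its left, z up, the work surface at z = 0. Lengths are in m, angles in rad, forces in N, time in s.
With the tool pointing down it reaches from about 0.35 to 0.9 m from the base axis. Payload 8.1 kg.
Tool frame: the origin (TCP) lies on the centre line of the jaws, within the pads' length; the fingertips stand 19 mm ahead of it and the grasp point (between the pads) is the TCP; z points along the fingers, y is the direction in which the jaws open and shut (so a half turn about z gives the same grasp; the last joint's range is limited). The gripper opens to 92 mm and grips with 3 to 60 N. Pads are 19 mm wide; open, the fingers measure 130 mm over their backs; the gripper's body (75 mm by 190 mm) begins 47 mm behind the grasp point.
Start: joints at [-1.3, 0.434, 0.025, 1.573, -0.012, 1.134, -0.075], TCP at [0.228, 0.582, 0.246] pointing down, gripper open.
Joint ranges: [-2.62, 2.62], [-0.44, 2.09], [-1.27, 1.32], [0.08, 2.57], [-1.32, 4.46], [0.12, 2], [-2.74, 2.74]. Speed limits (rad/s): [2.22, 2.22, 3.01, 3.01, 3.14, 3.14, 3.14].

## Interface

Orientations are given as a rotation vector (axis times angle).
In Python, from cell import monitor, imaging, workorder, outline_of gives the robot as it stands.
- The arm moves only by the tool move_arm, never from a script. Its argument "series" is a list of rows, each a list of 6 numbers: the shift along the world's x, y, z in cm, then the turn, a rotation vector about the world's x, y, z in degrees. A call has 1 to 8 rows; each row shifts and turns the commanded pose from where the row before left it; what a row does not reach is not made up. A row lasts 1/10 s, in which the tool goes at most 50 mm and 8.59 degrees, less where a joint would pass 70% of its speed; a pose out of reach is approached as far as the arm can. A call with a gripper value outside its range is refused whole. "grip" is the opening, from 0 (shut) to 1 (fully open), set as the call begins (left out, the last holds). The fingers move at their own pace and stop on an object; "force" is the grip in N (left out, the last holds). Time passes only in rows, so rows that do not move let the fingers close. It gives the time, the measured TCP pose, the force and the opening at its end, in the units of the state.
- monitor.observe(): the state, without advancing time (a new reading comes with each control period).
- imaging.get_image(name): name is "scene" or "side" or "wrist"; returns a dict with "color" (420x560x3 uint8, red, green, blue), "fx", "fy", "cx", "cy" (pixels), "rvec" (rotation vector, rad) and "tvec" (3), from world to camera coordinates, as OpenCV has them; the wrist camera has in their place "mount" (4x4, takes a point from camera to tool coordinates, whose origin is the TCP and whose axes are the flange's). Camera axes: x right, y down, z forward; pixel columns grow to the right and rows downward; lengths in m; the calibration is good to about 2 mm. The wrist camera is an equidistant fisheye: a pixel r from the principal point sees the ray r / f radians off the axis. A picture is of the moment at which its call begins: read the wrist's pose just before it. There is no depth.
- workorder.sign_off(): hands the job in, once; it reports no verdict.
Trained networks look in the newest picture that a camera, given by its name, has taken for a name from the list of things; names that differ only in an ending like _2 or _b are one class to them, and where a whole thing is asked for, a point or a joint stands for the part that bears it (a point fixed in the world has none). Each returns a list of dicts, best first, with "p" (0 to 1); they miss things now and then, are a little off and sometimes report something else, mostly with a low value. They report only what shows in the picture. A call takes as long as a camera call. They do not tell look-alikes from the thing itself.
- outline_of(camera, thing): "mask" (420x560 bool, what is visible of it) and "rect" ([left, top, width, height] in pixels, round what is visible of it).
The state is a dict: "clock": time; "joints": joint angles; "dq": joint speeds; "joint_efforts": joint torques, N m; "position": TCP position; "ee_rot": TCP orientation; "force": force on the tool from outside, world axes, zero at the start; "ft_torque": the same for the moment, N m; "width": opening from 0.0 (shut) to 1.0 (fully open).
Only numpy, scipy, OpenCV 4.12 (cv2) and the standard library are available. Lean on these libraries where they do the work, as an engineer would, in place of code of your own. Each camera call takes 0.05 s, during which the arm holds its last target. There are 200 camera calls.

## Task

Start an exposure from the microscope's control box with the fingertips: tip the black power rocker fully to on by pressing down its raised far end, then the yellow lamp rocker in the same way, and only then press the green shutter button all the way in for a moment and let it come back up. Leave the red stop button alone, pick nothing up, and leave the small parts standing around the box where they are.

Things in the scene. Friction and masses are not known exactly. Their poses are not given: they have to be found in the camera images.
- control_box: flat grey control box with an aluminium top plate, fixed to the desk, 98 x 288 x 40 mm (x, y, z); origin at the middle of its underside; its x axis points across its short side toward the far edge, away from the robot, turned up to 0.3 rad either way. On top, in one row along its y axis at 66 mm spacing, sit two rockers and two push buttons, in an order that changes
- power_base: black bezel (58 x 36 x 10 mm) of the black power rocker, fixed on the box; origin at the middle of its underside on the box's top, 40 mm above the desk, axes as the box's
- power (a joint): tilt in rad of the black power rocker: -0.2 = off (near end down, far end raised), +0.2 = on (far end down on its stop). Hinge runs along the box's long side through the rocker's middle, 51 mm above the desk. Rubs with about 0.035 N m (some 2 to 3 N at the end), no spring: stays where it is left
- power_on_end (a point): point on the top face of the black power rocker's far end (the end that is up when off, marked with a white stroke), 16 mm beyond the hinge; about 62 mm above the desk when off, 55 mm when on. Press straight down here. The rocker is 44 mm long by 26 mm wide; its face rises toward each end, and when fully on this half lies level, 5 mm above the black bezel's top edge, so a fingertip can follow it all the way
- lamp_base: black bezel (58 x 36 x 10 mm) of the yellow lamp rocker, fixed on the box; origin at the middle of its underside on the box's top, 40 mm above the desk, axes as the box's
- lamp (a joint): tilt in rad of the yellow lamp rocker: -0.2 = off (near end down, far end raised), +0.2 = on (far end down on its stop). Hinge runs along the box's long side through the rocker's middle, 51 mm above the desk. Rubs with about 0.035 N m (some 2 to 3 N at the end), no spring: stays where it is left
- lamp_on_end (a point): point on the top face of the yellow lamp rocker's far end (the end that is up when off, marked with a white stroke), 16 mm beyond the hinge; about 62 mm above the desk when off, 55 mm when on. Press straight down here. The rocker is 44 mm long by 26 mm wide; its face rises toward each end, and when fully on this half lies level, 5 mm above the black bezel's top edge, so a fingertip can follow it all the way
- shutter_base: round black housing (44 mm across, 12 mm high) of the green shutter push button, fixed on the box; origin at the middle of its underside, 40 mm above the desk
- shutter (a joint): travel of the green button in m: 0 = up, 0.006 = fully in; sprung, about 1.5 N to start and 5 N fully in; returns by itself
- shutter_top (a point): middle of the green button's top face (28 mm across), 62 mm above the desk when up; fully in it still stands 4 mm above its housing
- stop_base: round black housing (44 mm across, 12 mm high) of the red stop push button, fixed on the box; origin at the middle of its underside, 40 mm above the desk
- stop (a joint): travel of the red button in m: 0 = up, 0.006 = fully in; to be left alone
- stop_top (a point): middle of the red button's top face (28 mm across), 62 mm above the desk
- spare_objective: loose light metal microscope objective standing upright, 28 mm across, 44 mm high; origin at the middle of its underside; behind the box; stays where it is
- specimen_0: loose black round moulded specimen, 30 mm across, 19 mm high; origin at the middle of its underside; behind the box; stays where it is
- dust_cap: loose black round cap, 34 mm across, 17 mm high; origin at the middle of its underside; in front of the box; stays where it is
Things that resemble listed ones, but are neither listed nor needed, are in the scene too. What is meant by the spare_objective is not blue, orange or purple, and is the smaller of those in its own colour.

How it is judged:
By the outcome, as a careful person would: the job done as asked, in the order asked, and still so for the second after the job is handed in, with the robot touching nothing.
It also fails if it takes over 35 s, if anything falls off the work surface, if the arm or the gripper's body presses on something with over 40 N, if the wrist force passes 120 N, or if a joint passes its speed limit or range.

## Working session

There is one attempt and no reset: what is moved stays moved. The work goes in short steps, Python scripts to look and compute and a tool call to move; the robot and the scene stay as the last step left them, time stands still between calls to the robot, and variables do not carry over. Pictures are saved under pics/ and viewed, about 8 in all and at most 12, crops included, and the job is handed in when it is done.

Besides the shell and the picture viewer there is one more tool, called in YAML: its name, and indented under it one key for each argument. move_arm: Moves the arm, as the interface text tells. Its arguments: {"type":"object","properties":{"series":{"type":"array"},"grip":{"type":"number"},"force":{"type":"number"}},"required":["series"]}

```bash
mkdir -p pics
cat > h.py <<'E'
import numpy as np, cv2
from cell import monitor, imaging, workorder, outline_of
def ray(im,uv,st=None):
    uv=np.array(uv,float)
    d=np.array([(uv[0]-im['cx'])/im['fx'],(uv[1]-im['cy'])/im['fy']])
    if 'mount' in im:
        t=np.linalg.norm(d); v=np.r_[d/max(t,1e-9)*np.sin(t),np.cos(t)]
        M=np.array(im['mount']); R=cv2.Rodrigues(np.array(st['ee_rot'],float))[0]
        return R@M[:3,3]+np.array(st['position']), R@M[:3,:3]@v
    R=cv2.Rodrigues(np.array(im['rvec'],float))[0]
    return -R.T@np.array(im['tvec']).ravel(), R.T@np.r_[d,1]
def atz(im,uv,z,st=None):
    o,d=ray(im,uv,st); return o+d*(z-o[2])/d[2]
def cen(m):
    ys,xs=np.nonzero(m); return xs.mean(),ys.mean()
def save(im,n): cv2.imwrite('pics/'+n,im['color'][:,:,::-1])
E
python3 - <<'E'
from h import *
s=monitor.observe(); print({k:np.round(v,3) for k,v in s.items()})
for c in ['scene','side']:
    im=imaging.get_image(c); save(im,c+'.png')
    for n,z in [('power',.055),('lamp',.055),('shutter',.062),('stop',.062),('control_box',.03),('power_base',.05),('lamp_base',.05)]:
        for r in outline_of(c,n)[:2]:
            print(c,n,round(r['p'],2),np.round(cen(r['mask'])),r['rect'],np.round(atz(im,cen(r['mask']),z),3))
E
```

```text
{'clock': np.float64(0.0), 'joints': array([-1.3  ,  0.435,  0.025,  1.574, -0.012,  1.134, -0.075]), 'dq': array([-0.   , -0.   , -0.002, -0.002, -0.   , -0.002,  0.002]), 'joint_efforts': array([-1.0000e-03, -6.6783e+01,  9.8500e-01, -3.1447e+01, -6.1000e-02,
        4.3000e-02,  0.0000e+00]), 'position': array([0.228, 0.581, 0.245]), 'ee_rot': array([-5.840e-01, -3.087e+00,  3.000e-03]), 'force': array([ 0.659, -0.364, -0.168]), 'ft_torque': array([ 0.015,  0.044, -0.058]), 'width': np.float64(0.997)}
scene power 0.51 [272. 222.] [261.0, 213.8, 21.1, 14.3] [ 0.5   -0.14   0.055]
scene control_box 0.98 [292. 249.] [220.2, 213.9, 135.1, 70.9] [ 0.497 -0.216  0.03 ]
scene control_box 0.3 [249. 213.] [238.2, 205.7, 22.8, 13.4] [ 0.507 -0.034  0.03 ]
scene power_base 0.54 [272. 225.] [257.9, 212.8, 31.5, 25.6] [ 0.499 -0.142  0.05 ]
scene lamp_base 0.81 [249. 216.] [234.6, 205.8, 30.2, 21.5] [ 0.48 -0.08  0.05]
side power 0.58 [291. 209.] [278.5, 202.7, 25.9, 13.5] [ 0.503 -0.135  0.055]
side lamp 0.58 [298. 234.] [282.3, 224.9, 29.9, 14.0] [ 0.483 -0.072  0.055]
side shutter 0.63 [279. 167.] [270.8, 162.7, 17.7, 10.0] [ 0.538 -0.255  0.062]
side stop 0.54 [285. 186.] [281.4, 179.5, 11.0, 11.8] [ 0.519 -0.193  0.062]
side control_box 0.92 [290. 225.] [253.7, 159.5, 78.6, 117.8] [ 0.502 -0.122  0.03 ]
side power_base 0.93 [291. 212.] [277.1, 202.3, 32.8, 18.0] [ 0.502 -0.134  0.05 ]
side lamp_base 0.95 [298. 237.] [281.5, 228.8, 31.0, 17.4] [ 0.484 -0.069  0.05 ]
side lamp_base 0.74 [292. 209.] [281.9, 203.0, 22.3, 12.2] [ 0.502 -0.141  0.05 ]
```

View pics/scene.png

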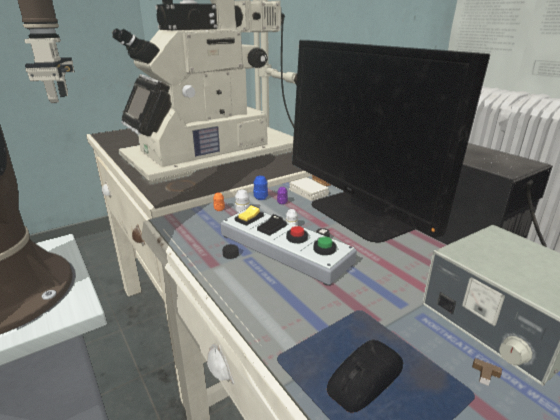

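View pics/side.png

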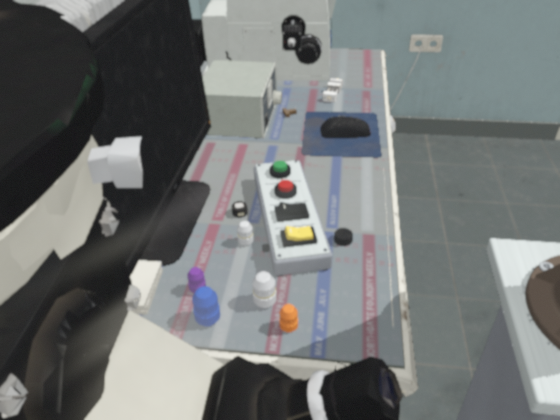

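The row from left to right in the scene view is yellow lamp (249,215), black power (272,224), red stop (297,234) and green shutter (325,244). The side view shows the same order. The microscope stands to the left, so I'll check its extents before moving.

Run:
```python
from h import *
im=imaging.get_image('scene'); print('cam',np.round(ray(im,(0,0))[0],2))
for n,p,z in [('tray corner',(152,212),0),('tray left',(88,135),0),('base corner',(140,180),.05),('base left',(122,152),.05),('base right',(297,140),.05),('desk edge',(170,250),0),('blue',(260,198),0),('bigwhite',(242,210),0),('yellow',(249,215),.055),('black',(272,224),.055),('red',(297,232),.062),('green',(325,243),.062)]:
    print(n,np.round(atz(im,p,z),3))
im=imaging.get_image('side'); print('cam',np.round(ray(im,(0,0))[0],2))
for n,p,z in [('end of box',(328,262),.04),('desk edge',(408,365),0),('yellow',(299,233),.055),('black',(291,211),.055),('red',(285,187),.062),('green',(280,168),.062)]: print(n,np.round(atz(im,p,z),3))
```

```text
cam [ 0.11 -0.74  0.44]
tray corner [0.335 0.16  0.   ]
tray left [0.341 1.018 0.   ]
base corner [0.344 0.265 0.05 ]
base left [0.367 0.539 0.05 ]
base right [0.913 0.323 0.05 ]
desk edge [ 0.31  -0.037  0.   ]
blue [0.605 0.077 0.   ]
bigwhite [0.529 0.041 0.   ]
yellow [ 0.477 -0.085  0.055]
black [ 0.496 -0.147  0.055]
red [ 0.512 -0.213  0.062]
green [ 0.53  -0.275  0.062]
cam [0.42 0.55 0.61]
end of box [ 0.431 -0.026  0.04 ]
desk edge [0.312 0.124 0.   ]
yellow [ 0.482 -0.073  0.055]
black [ 0.502 -0.13   0.055]
red [ 0.519 -0.189  0.062]
green [ 0.536 -0.25   0.062]
```

move_arm:
  series:
    - [0,-4,0,0,0,5]
    - [0,-4,0,0,0,5]
    - [0,-4,0,0,0,5]
    - [0,-4,0,0,0,5]
  grip: 0

```text
clock: 1.3
position: [0.2282, 0.4203, 0.2457]
ee_rot: [0.033, 3.141, 0.0]
force: [0.6, -0.3, -0.4]
width: 0.702
```

move_arm:
  series:
    - [0.5,-4,0,0,0,0]
    - [0.5,-4,0,0,0,0]
    - [1,-4,0,0,0,0]
    - [1.5,-4,0,0,0,0]
    - [2,-4,0,0,0,0]
    - [2,-4,0,0,0,0]
    - [2,-4,0,0,0,0]

```text
clock: 2.0
position: [0.3238, 0.1402, 0.2461]
ee_rot: [0.039, 3.14, 0.002]
force: [0.9, 1.2, 0.4]
width: 0.091
```

move_arm:
  series:
    - [2,-4,0,0,0,4]
    - [2,-4,0,0,0,4]
    - [2,-4,0,0,0,4]
    - [2,-4,0,0,0,4]
    - [2,-4,0,0,0,0]
    - [2,-3,0,0,0,0]
    - [2,-3,0,0,0,0]
    - [0,0,0,0,0,0]

```text
clock: 2.8
position: [0.4652, -0.1224, 0.2462]
ee_rot: [-0.391, 3.115, -0.005]
force: [-0.7, -0.4, -0.6]
width: 0.001
```

Run:
```python
from h import *
s=monitor.observe(); im=imaging.get_image('wrist'); save(im,'w1.png'); print(np.round(s['position'],4),np.round(s['ee_rot'],3),s['width'])
for n,z in [('power',.055),('lamp',.055),('shutter',.062),('stop',.062),('power_base',.05),('lamp_base',.05),('shutter_base',.052),('stop_base',.052),('control_box',.04)]:
    for r in outline_of('wrist',n)[:2]:
        print(n,round(r['p'],2),np.round(cen(r['mask'])),r['rect'],np.round(atz(im,cen(r['mask']),z,s),3))
```

```text
[ 0.4652 -0.1224  0.2462] [-0.391  3.115 -0.005] 0.001333061907174488
power 0.87 [256. 220.] [242.4, 200.0, 27.5, 41.7] [ 0.499 -0.139  0.055]
power 0.64 [198. 220.] [178.8, 200.8, 41.5, 38.7] [ 0.515 -0.201  0.055]
lamp 0.9 [317. 217.] [306.5, 197.1, 25.1, 42.8] [ 0.48  -0.077  0.055]
shutter 0.77 [141. 224.] [131.2, 212.5, 20.4, 22.4] [ 0.535 -0.264  0.062]
stop 0.84 [196. 223.] [182.9, 209.8, 26.5, 25.2] [ 0.516 -0.202  0.062]
power_base 0.86 [257. 218.] [236.5, 191.2, 38.5, 55.9] [ 0.498 -0.139  0.05 ]
power_base 0.26 [233. 205.] [112.2, 169.1, 241.3, 87.9] [ 0.491 -0.168  0.05 ]
lamp_base 0.71 [317. 216.] [299.4, 189.6, 34.0, 53.0] [ 0.48  -0.077  0.05 ]
shutter_base 0.18 [290. 137.] [273.1, 123.0, 31.2, 31.3] [ 0.406 -0.126  0.052]
stop_base 0.89 [198. 220.] [178.8, 199.7, 38.6, 39.0] [ 0.516 -0.202  0.052]
control_box 0.93 [232. 206.] [112.4, 166.2, 241.4, 93.2] [ 0.494 -0.169  0.04 ]
control_box 0.74 [257. 218.] [239.0, 191.3, 36.1, 53.7] [ 0.501 -0.139  0.04 ]
```

View pics/w1.png

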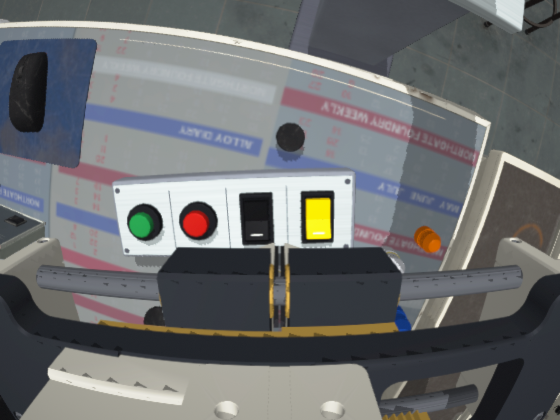

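The wrist view gives lamp (318,217), power (257,219), stop (197,222) and shutter (143,223). The white strokes mark the far ends, at (258,236) and (318,238). The box is turned about 0.286 rad. The power far end is near (0.515, -0.134).

move_arm:
  series:
    - [2.5,-0.6,-3,0,0,2]
    - [2.5,-0.6,-3,0,0,0]
    - [0,0,-3,0,0,0]
    - [0,0,-3,0,0,0]
    - [0,0,-2,0,0,0]
    - [0,0,0,0,0,0]

```text
clock: 3.9
position: [0.5115, -0.1294, 0.1034]
ee_rot: [0.453, -3.104, -0.002]
force: [-0.3, 0.4, -0.8]
width: 0.002
```

Run:
```python
from h import *
s=monitor.observe(); im=imaging.get_image('wrist'); print(np.round(s['position'],4),np.round(s['ee_rot'],3))
c=im['color'][150:360,160:440]; cv2.imwrite('pics/w2.png',cv2.resize(c,None,fx=2.8,fy=2.8)[:,:,::-1])
for n,z in [('power',.055),('lamp',.055),('power_base',.05)]:
    for r in outline_of('wrist',n)[:1]:
        print(n,round(r['p'],2),np.round(cen(r['mask'])),r['rect'],np.round(atz(im,cen(r['mask']),z,s),3))
```

```text
[ 0.5115 -0.1294  0.1034] [ 4.530e-01 -3.104e+00 -2.000e-03]
power 0.74 [269. 215.] [246.1, 181.6, 43.9, 70.4] [ 0.496 -0.141  0.055]
lamp 0.75 [374. 218.] [351.5, 187.0, 45.7, 66.8] [ 0.479 -0.078  0.055]
power_base 0.66 [269. 208.] [238.3, 170.9, 60.4, 74.2] [ 0.493 -0.141  0.05 ]
```

View pics/w2.png

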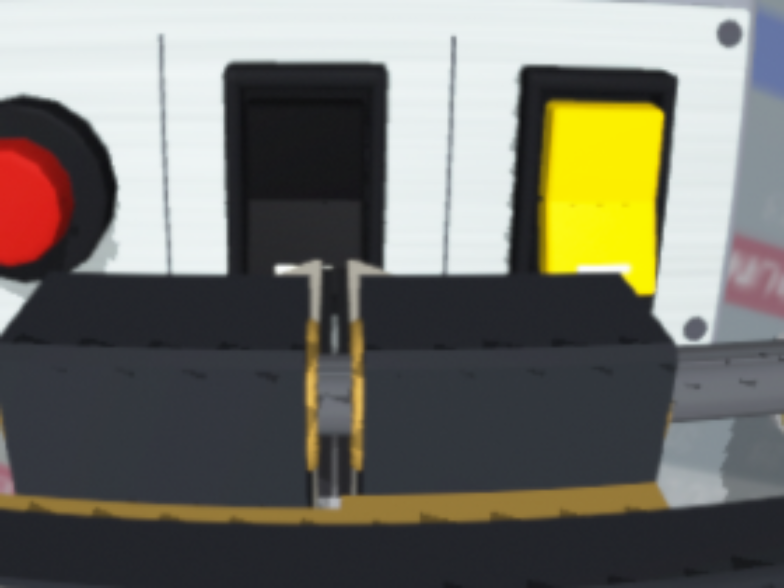

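The fingertips at crop (335,265) sit slightly right of and short of the black rocker's far-end middle. I'll correct by +4 mm in x and -5 mm in y, then press.

move_arm:
  series:
    - [0.4,-0.5,-0.8,0,0,0]
    - [0,0,-0.8,0,0,0]
    - [0,0,-0.4,0,0,0]
    - [0,0,-0.3,0,0,0]
    - [0,0,-0.3,0,0,0]
    - [0,0,-0.2,0,0,0]
    - [0,0,-0.2,0,0,0]
    - [0,0,0,0,0,0]

```text
clock: 4.9
position: [0.5173, -0.1352, 0.0756]
ee_rot: [0.453, -3.109, 0.0]
force: [1.9, 0.2, 1.3]
width: 0.006
```

move_arm:
  series:
    - [0,0,-0.2,0,0,0]
    - [0,0,-0.1,0,0,0]
    - [0,0,0,0,0,0]
    - [0,0,0,0,0,0]

```text
clock: 5.3
position: [0.5175, -0.1353, 0.074]
ee_rot: [-0.452, 3.108, 0.001]
force: [-2.8, 2.2, 20.0]
width: 0.008
```

A reaction of 20 N at tip height 55 mm means the power rocker is on its stop. Next I lift, shift to the lamp's far end and look.

move_arm:
  series:
    - [0,0,1.2,0,0,0]
    - [0,0,2.2,0,0,0]
    - [-0.9,3.1,0,0,0,0]
    - [-1.0,3.1,0,0,0,0]
    - [0,0,0,0,0,0]

```text
clock: 5.8
position: [0.4962, -0.0689, 0.1063]
ee_rot: [0.46, -3.105, -0.005]
force: [1.2, 1.2, 0.1]
width: 0.006
```

Run:
```python
from h import *
s=monitor.observe(); im=imaging.get_image('wrist'); print(np.round(s['position'],4),np.round(s['ee_rot'],3))
c=im['color'][150:360,160:440]; cv2.imwrite('pics/w3.png',cv2.resize(c,None,fx=2.8,fy=2.8)[:,:,::-1])
for n,z in [('power',.055),('lamp',.055)]:
    for r in outline_of('wrist',n)[:1]:
        print(n,round(r['p'],2),np.round(cen(r['mask'])),r['rect'],np.round(atz(im,cen(r['mask']),z,s),3))
```

```text
[ 0.4962 -0.0689  0.1063] [ 0.46  -3.105 -0.005]
power 0.84 [172. 214.] [148.6, 181.2, 43.8, 68.1] [ 0.499 -0.139  0.055]
lamp 0.76 [274. 212.] [256.0, 179.7, 42.6, 70.6] [ 0.479 -0.077  0.055]
```

View pics/w3.png

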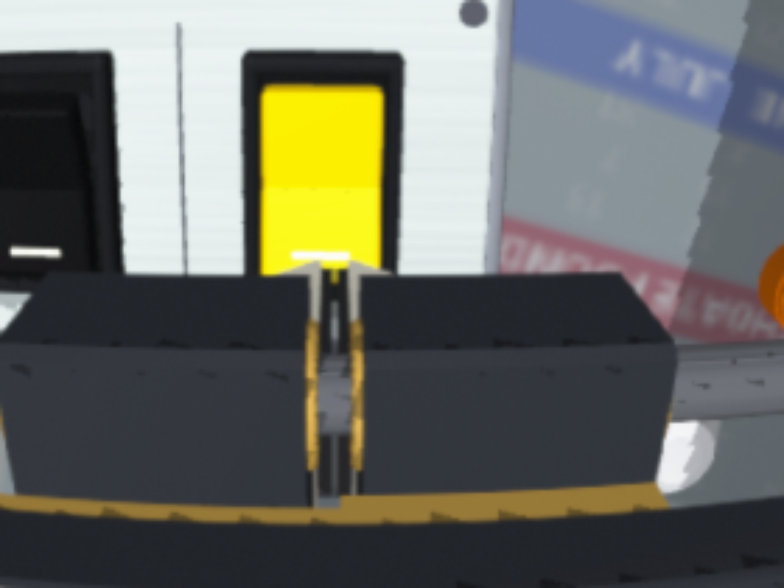

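The power rocker's face now looks level at its far end (stroke at crop (35,252)). The lamp rocker's middle is at crop (322,190), so I correct 4 mm in -y and press.

move_arm:
  series:
    - [0.1,-0.4,-1.2,0,0,0]
    - [0,0,-0.8,0,0,0]
    - [0,0,-0.4,0,0,0]
    - [0,0,-0.4,0,0,0]
    - [0,0,-0.3,0,0,0]
    - [0,0,-0.3,0,0,0]
    - [0,0,0,0,0,0]
    - [0,0,0,0,0,0]

```text
clock: 6.75
position: [0.5002, -0.0774, 0.074]
ee_rot: [-0.452, 3.107, 0.0]
force: [-2.2, -0.1, 19.1]
width: 0.003
```

The lamp reacts the same way (19 N at 55 mm). I lift and move over the green button, passing well clear of the red one.

move_arm:
  series:
    - [0,0,1.5,0,0,0]
    - [0,0,3,0,0,0]
    - [0.5,-3,0,0,0,0]
    - [0.6,-3.5,0,0,0,0]
    - [0.8,-4,0,0,0,0]
    - [0.8,-4,0,0,0,0]
    - [0.8,-4.2,0,0,0,0]
    - [0,0,0,0,0,0]

```text
clock: 7.55
position: [0.5332, -0.2712, 0.118]
ee_rot: [0.442, -3.11, 0.007]
force: [-0.7, -1.0, -0.3]
width: 0.006
```

Run:
```python
from h import *
s=monitor.observe(); im=imaging.get_image('wrist'); print(np.round(s['position'],4),np.round(s['ee_rot'],3))
c=im['color'][150:360,200:480]; cv2.imwrite('pics/w4.png',cv2.resize(c,None,fx=2.8,fy=2.8)[:,:,::-1])
for n,z in [('power',.055),('lamp',.055),('shutter',.062),('stop',.062)]:
    for r in outline_of('wrist',n)[:1]:
        print(n,round(r['p'],2),np.round(cen(r['mask'])),r['rect'],np.round(atz(im,cen(r['mask']),z,s),3))
```

```text
[ 0.5332 -0.2712  0.118 ] [ 0.442 -3.11   0.007]
power 0.81 [460. 239.] [436.9, 211.9, 45.9, 56.2] [ 0.5   -0.141  0.055]
lamp 0.69 [526. 226.] [510.9, 213.1, 33.4, 30.0] [ 0.473 -0.079  0.055]
shutter 0.96 [286. 235.] [265.3, 221.2, 38.2, 24.1] [ 0.529 -0.268  0.062]
stop 0.61 [383. 238.] [362.6, 219.4, 38.5, 38.8] [ 0.514 -0.206  0.062]
```

View pics/w4.png

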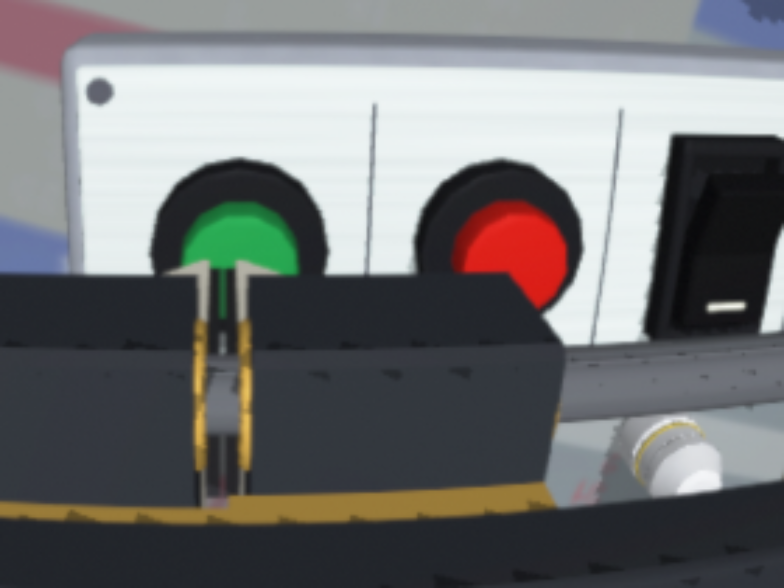

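The green button centre is at crop (240,255), about 4 mm to the +y side of the fingertips. I correct and press.

move_arm:
  series:
    - [0.2,0.4,-1.5,0,0,0]
    - [0,0,-1.5,0,0,0]
    - [0,0,-0.6,0,0,0]
    - [0,0,-0.4,0,0,0]
    - [0,0,-0.3,0,0,0]
    - [0,0,-0.2,0,0,0]
    - [0,0,0,0,0,0]
    - [0,0,0,0,0,0]

```text
clock: 8.6
position: [0.5359, -0.2594, 0.0749]
ee_rot: [-0.453, 3.108, 0.004]
force: [-9.7, 8.7, 28.9]
width: 0.002
```

29 N at tip height 56 mm means the button is fully in. I release and retreat upward.

move_arm:
  series:
    - [0,0,1,0,0,0]
    - [0,0,2,0,0,0]
    - [0,0,4,0,0,0]
    - [-2,1,4,0,0,0]
    - [-3,4,4,0,0,0]
    - [-3,4,0,0,0,0]
    - [0,3,0,0,0,0]
    - [0,0,0,0,0,0]

```text
clock: 9.4
position: [0.4626, -0.1449, 0.2143]
ee_rot: [-0.46, 3.106, 0.004]
force: [0.2, -0.2, 0.7]
width: 0.005
```

Run:
```python
from h import *
s=monitor.observe(); im=imaging.get_image('wrist'); print(np.round(s['position'],4),np.round(s['force'],1),s['clock'])
c=im['color'][100:380,80:480]; cv2.imwrite('pics/w5.png',cv2.resize(c,None,fx=2,fy=2)[:,:,::-1])
im=imaging.get_image('side'); c=im['color'][140:350,170:370]; cv2.imwrite('pics/s2.png',cv2.resize(c,None,fx=2.8,fy=2.8)[:,:,::-1])
```

```text
[ 0.4626 -0.1449  0.2143] [ 0.2 -0.2  0.7] 9.4
```

View pics/w5.png

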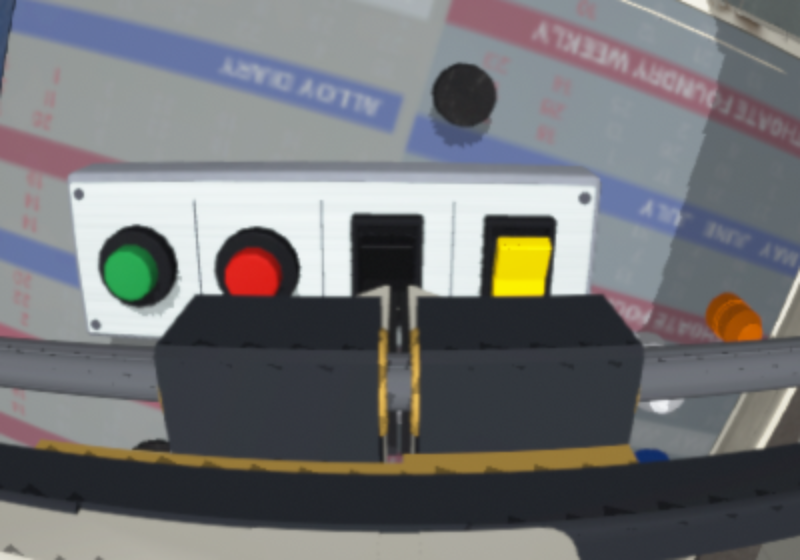

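View pics/s2.png

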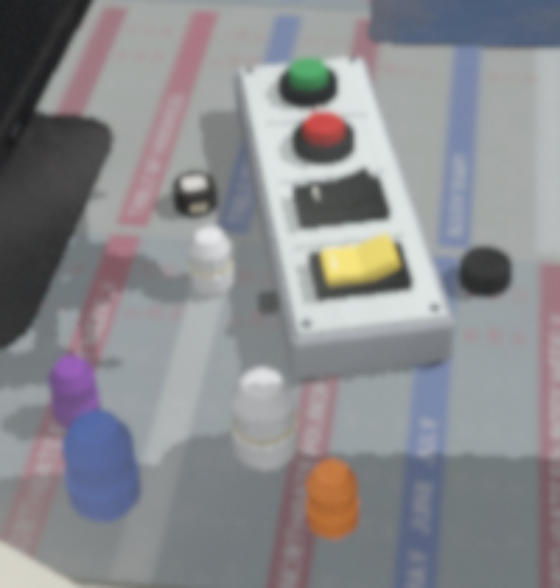

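Both rockers have their near ends raised and far halves flat: black at (340,200) and yellow at (362,262) in the side crop. Green (308,75) is up, red is untouched and the loose parts are still standing. I'm handing in.

```bash
python3 -c "
from h import *
print(workorder.sign_off())"
```

```text
the job is handed in; nothing more can be done
None
```

I pressed the black power rocker fully on, then the yellow lamp rocker, and last pushed the green shutter button fully in and let it come back up. The job is handed in; it took about 9.5 s of robot time.

| Control | Reaction at the stop | Fingertip height |
|---|---|---|
| Power rocker | 20 N | about 55 mm |
| Lamp rocker | 19 N | about 55 mm |
| Shutter button | 29 N | about 56 mm |

- **Final pictures:** both rockers show on and the green button is up again. The red button looks untouched, and the loose parts look to be where they were.
- **Arm at hand-in:** it was clear of everything, with the force reading close to zero.
- **Off from plan:** the shutter press landed about 7 mm off the button's centre, with roughly 9 N sideways on each of x and y. The height reading still shows full travel. No check failed.

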